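# Gauge the gap of a dough press

### The job

Open the little dough press by turning its yellow wing nut clockwise (seen from above) by roughly a quarter turn, then take the red-handled taper gauge, lay its blade flat on the press's front ledge and slide it straight in, near mid-width, between the plates until it drags snugly and just lifts the sprung upper plate a hair, about a millimetre, without forcing it. Finish while still holding the gauge still at that depth: do not let go or pull it out. Leave the mixing bowl, hand mixer and sugar pot where they stand.

Things in the scene. Friction and masses are not known exactly. Their poses are not given: they have to be found in the camera images.
- press: white dough press, fixed. Origin: on the counter under its middle; z up. Its open front faces its own -x: the gauge slides in along its +x. Base 160 mm (x -85 to +75) by 150 mm (y); its flat lower plate's top is 30 mm above the counter. A bridge (uprights at y +-68 mm, 30 mm deep crossbar at x +20 mm, top 88 mm, washer to 94 mm) carries the wing nut
- press_mouth (a point): middle of the mouth: point on the lower plate's top (30 mm above the counter) straight below the front edge of the upper plate, at x -50, y 0 of the press; axes as the press. In front of it (x -85 to -50 of the press) the lower plate is a bare level ledge
- wing_nut (a joint): turn of the yellow wing nut, rad, growing clockwise seen from above; 0 = shut, stop at 2.2. Starts at 0 to 0.3; open means over 0.9; a quarter turn is about 1.5. Stays where left (friction 0.1 N m), does not rise or fall as it turns, and draws the upper plate up: gap between the plates = 0.5 mm + 3 mm x this value
- nut_grip (a point): middle of the wing nut's bar, on its axis (x +20, y 0 of the press), 112.5 mm above the counter. Bar 64 mm long along this point's x axis, 13 mm thick along its y, 24 mm tall (12 above and below); 8 mm hub below it. Turn it by pinching the bar across its thickness from above. The point turns with the nut; at nut value 0 the bar lies 0.7 rad anticlockwise of the press's x axis
- top_plate (a joint): how far the blade lifts the upper plate off its stop, m, 0 = not lifted. It moves straight up only, pressed down by 1.5 N (weight and spring) plus 2.5 N per mm of lift. Snug is 0.3 to 2.5 mm, best about 1 mm; over 3.5 mm is forcing. Turning the nut does not change this value
- plate_under (a point): point on the sprung steel upper plate of the press, 110 (x) by 115 (y) by 14 mm, x -50 to +60 of the press: on its underside, on the nut's axis (x +20 of the press); z up
- gauge: taper gauge: red handle 70 mm long (x), 18 mm wide (y), 28 mm tall, and a steel blade 26 mm wide that sticks out along its +x. Origin: under the middle of the handle, on the flat underside that handle and blade share. Handle front at x +35 mm, blade tip at x +130 mm. Blade 2 mm thick at the tip, sloping up to 9 mm at 90 mm from the tip. About 120 g; at first lies flat on the counter
- gauge_tip (a point): middle of the blade's tip edge, on the underside (x +130 mm of the gauge), axes as the gauge. Pushed in along the ledge the blade slides freely until its slope meets the upper plate's edge, then drags: 2 to 3 N at first, 4 to 6 N with the plate lifted 1 mm (some 13 to 17 mm further in), 7 to 12 N at 2.5 mm
- bowl: stainless mixing bowl, 140 mm across, 75 mm tall, origin under its middle; leave alone
- mixer: yellow hand mixer, about 165 (x) by 70 by 125 mm, origin under its middle; leave alone
- sugar_pot: white ceramic sugar pot with a blue hinged lid, 92 mm across, 92 mm tall, origin under its middle; leave alone
There are look-alikes about, which are no part of the job. What is shaped like the gauge but blue or pink is not meant.

How it is judged:
On the way, in this order (a step that is already met when the one before it is completed fails the run):
1. the wing nut has been turned open (clockwise past 0.9 rad) (value of joint wing_nut above 0.9 rad), for 0.2 s.
2. the gauge, held in the fingers, sits snugly between the plates (value of joint top_plate between 0.0003 and 0.0025 m and x of gauge_tip in the frame of press above -0.04 m and y of gauge_tip in the frame of press between -0.035 and 0.035 m and angle between the x axis of gauge and the x axis of press, either way round below 0.2 rad and angle between gauge's own z axis and vertical below 0.1 rad and contact force between gauge and press above 1 N and contact force between the fingers and gauge above 1 N and linear speed of gauge below 0.02 m/s), for 0.3 s.
At the end, for the whole second after the job is handed in: Wing nut past 0.9 rad; gauge flat (0.1 rad) between the plates, in line (0.2 rad), tip within 35 mm of mid-width and 10 mm or more inside the mouth, pressed by the plates (over 1 N) and lifting the upper one 0.3 to 2.5 mm; held by the fingers (over 1 N) and at rest (under 20 mm/s) (all of step 2 and value of joint wing_nut above 0.9 rad); the arm keeps its last pose, push and grip.
It fails at once if the gauge is forced: the upper plate is lifted more than 3.5 mm (value of joint top_plate above 0.0035 m).
It fails at once if the bowl is pushed away by more than 20 mm (distance of bowl from where it was at the start of the episode above 0.02 m).
It fails at once if the mixer is pushed away by more than 20 mm (distance of mixer from where it was at the start of the episode above 0.02 m).
It fails at once if the sugar pot is pushed away by more than 20 mm (distance of sugar_pot from where it was at the start of the episode above 0.02 m).
It also fails if it takes over 58 s, if anything falls off the work surface, if the arm or the gripper's body presses on something with over 40 N, if the wrist force passes 120 N, or if a joint passes its speed limit or range.

### The arm

A 6-joint arm with a two-finger parallel gripper is mounted at the origin on the work surface. World frame = base frame: x ahead of the robot, y to its left, z up, the work surface at z = 0. Lengths are in m, angles in rad, forces in N, time in s.
With the tool pointing down it reaches from about 0.35 to 0.975 m from the base axis. Payload 7.1 kg.
Tool frame: the origin (TCP) lies at the very end of the fingers, on their centre line; the grasp point (between the pads) lies 19 mm behind it; z points along the fingers, y is the line along which they close (so a half turn about z gives the same grasp; the last joint's range is limited). The gripper opens to 88 mm and grips with 3 to 60 N. Pads are 20 mm wide; open, the fingers measure 115 mm over their backs; the gripper's body (75 mm by 178 mm) begins 61 mm behind the grasp point.
Start: joints at [1.197, 0.423, 1.63, -0, 1.089, -0.019], TCP at [0.217, 0.586, 0.223] pointing down, gripper open.
Joint ranges: [-3, 3], [-0.9, 2.11], [0.09, 2.58], [-1.31, 4.45], [0.11, 2.69], [-2.54, 2.54]. Speed limits (rad/s): [2.39, 2.39, 3.01, 3.14, 3.14, 3.14].

### API

Orientations are given as a rotation vector (axis times angle).
In Python, from cell import bot, eyes, ticket gives the robot as it stands.
- The arm moves only by the tool servo_tool, never from a script. Its arguments are lists of equal length, an entry for each row: "travel": the shift along the tool's x, y, z in mm, a list of three; "twist": the turn, a rotation vector about the tool's x, y, z in rad, a list of three. A call has 1 to 12 rows; each row is the pose to reach, as a shift and turn from the pose commanded when the call began, along the tool's axes at that moment; what a row does not reach only later rows make up. A row lasts 1/8 s, in which the tool goes at most 62.5 mm and 10.7 degrees, less where a joint would pass 70% of its speed; a pose out of reach is approached as far as the arm can. A call with a gripper value outside its range is refused whole. "fingers" is the opening, from 0 (shut) to 1 (fully open), set as the call begins (left out, the last holds). The fingers move at their own pace and stop on an object; "newtons" is the grip in N (left out, the last holds). Time passes only in rows, so rows that repeat a pose let the fingers close. It gives the time, the measured TCP pose, the force, the opening and the grip force at its end, in the units of the state.
- bot.get_state(): the state, without advancing time (a new reading comes with each control period).
- eyes.capture(name): name is "scene" or "top" or "wrist"; returns the picture (384x512x3 uint8, red, green, blue); there is no depth.
- eyes.get_calibration(name): a dict with "camera_matrix" (3x3 intrinsics, pixels), "pose" (4x4, takes a point from camera to world coordinates). Camera axes: x right, y down, z forward; pixel columns grow to the right and rows downward; lengths in m; the calibration is good to about 2 mm. The wrist camera is an equidistant fisheye: a pixel r from the principal point sees the ray r / f radians off the axis. A picture is of the moment at which its call begins: read the wrist's pose just before it. get_calibration takes no time and is no camera call; for the wrist camera it gives the pose at the moment of the call.
- ticket.sign_off(): hands the job in; it is judged then, once.
The state is a dict: "clock": time; "qpos": joint angles; "joint_vel": joint speeds; "tau": joint torques, N m; "eef_pos": TCP position; "eef_rot": TCP orientation; "wrist_force": force on the tool from outside, world axes, zero at the start; "torque": the same for the moment, N m; "opening": finger opening in m; "finger_force": force on a finger pad.
Only numpy, scipy, OpenCV 4.12 (cv2) and the standard library are available. Lean on these libraries where they do the work, as an engineer would, in place of code of your own. Each camera call takes 0.05 s, during which the arm holds its last target. There are 200 camera calls.

## Working session

There is one attempt and no reset: what is moved stays moved. The work goes in short steps, Python scripts to look and compute and a tool call to move; the robot and the scene stay as the last step left them, time stands still between calls to the robot, and variables do not carry over. Pictures are saved under pics/ and viewed, at most 10 in all, crops included, and the job is handed in when it is done.

Besides the shell and the picture viewer there is one more tool, called after "Emit:" as name(argument=value, ...) on one line, values as JSON. servo_tool: Moves the arm, as the interface text tells. Its arguments: {"type":"object","properties":{"travel":{"type":"array"},"twist":{"type":"array"},"fingers":{"type":"number"},"newtons":{"type":"number"}},"required":["travel","twist"]}

```bash
mkdir -p pics; ls
python3 - <<'E'
from cell import bot,eyes
import cv2,numpy as np
for n in("scene","top"):
    im=eyes.capture(n); cv2.imwrite(f"pics/{n}0.png",im[...,::-1]); c=eyes.get_calibration(n); print(n,np.round(c["camera_matrix"],1).tolist(),np.round(c["pose"],3).tolist())
print(bot.get_state())
E
```

```text
pics
scene [[445.6, 0.0, 250.9], [0.0, 445.6, 186.5], [0.0, 0.0, 1.0]] [[0.043, 0.732, -0.68, 1.432], [0.999, -0.023, 0.038, 0.076], [0.012, -0.681, -0.733, 1.11], [0.0, 0.0, 0.0, 1.0]]
top [[438.1, 0.0, 249.9], [0.0, 438.1, 193.7], [0.0, 0.0, 1.0]] [[0.027, -0.995, 0.099, 0.393], [-1.0, -0.026, 0.007, 0.144], [-0.004, -0.099, -0.995, 1.476], [0.0, 0.0, 0.0, 1.0]]
{'clock': 0.1, 'qpos': array([ 1.19700447e+00,  4.23753809e-01,  1.63056457e+00,  4.93866336e-06,
        1.08859207e+00, -1.89847000e-02]), 'joint_vel': array([-4.05005403e-04,  9.75100322e-05, -2.90467216e-03, -1.17549217e-03,
       -3.48797793e-04, -1.86863134e-03]), 'tau': array([-4.19330681e-04, -5.45614600e+01, -2.74324161e+01,  6.44743466e-02,
        1.88028667e-02, -5.51915070e-05]), 'eef_pos': array([0.21692367, 0.58564275, 0.22200531]), 'eef_rot': array([-5.54368293e-01, -3.09202742e+00,  2.02868006e-03]), 'wrist_force': array([ 0.4029086 , -0.51977542, -0.08720969]), 'torque': array([ 0.01863465,  0.01168224, -0.05080651]), 'finger_force': 0.0, 'opening': 0.08783346253906225}
```

View pics/top0.png

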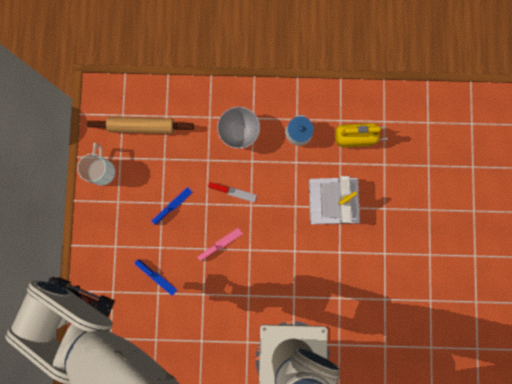

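View pics/scene0.png

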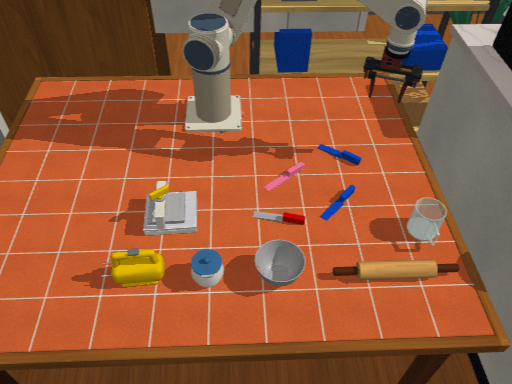

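The top view shows the press at (334,201) with its mouth facing left (world +y), the nut bar at (348,199), and the red gauge with its handle at (218,187) and blade tip at (255,199). The bowl, pot and mixer are at row ~130, and the pink and blue look-alikes are elsewhere.

```bash
cat > h.py <<'E'
from cell import bot,eyes
import cv2,numpy as np
from scipy.spatial.transform import Rotation as R
def cast(n,uv,z,c=None):
    c=c or eyes.get_calibration(n);K=np.array(c["camera_matrix"]);P=np.array(c["pose"])
    uv=np.atleast_2d(np.asarray(uv,float));d=(uv-K[:2,2])/K[0,0]
    if n=="wrist":
        r=np.linalg.norm(d,axis=1,keepdims=True)+1e-9; d=np.c_[d/r*np.sin(r),np.cos(r)]
    else: d=np.c_[d,np.ones(len(d))]
    w=d@P[:3,:3].T; return P[:3,3]+w*((z-P[2,3])/w[:,2:])
def proj(n,X,c=None):
    c=c or eyes.get_calibration(n);K=np.array(c["camera_matrix"]);P=np.array(c["pose"])
    q=(np.atleast_2d(X)-P[:3,3])@P[:3,:3]
    if n=="wrist":
        s=np.linalg.norm(q[:,:2],axis=1,keepdims=True);return q[:,:2]/s*np.arctan2(s,q[:,2:])*K[0,0]+K[:2,2]
    return q[:,:2]/q[:,2:]*K[0,0]+K[:2,2]
def hsv(im): return cv2.cvtColor(im,cv2.COLOR_RGB2HSV)
def blob(m,box):
    x0,y0,x1,y1=box;k=np.zeros(m.shape,np.uint8);k[y0:y1,x0:x1]=m[y0:y1,x0:x1]*255
    cs,_=cv2.findContours(k,cv2.RETR_EXTERNAL,cv2.CHAIN_APPROX_NONE)
    return max(cs,key=cv2.contourArea)[:,0,:].astype(float)
def rect(p): # p world pts -> centre, long axis angle, sizes
    (c,s,a)=cv2.minAreaRect((p[:,:2]*1000).astype(np.float32))
    a=np.radians(a); 
    if s[0]<s[1]: s=s[::-1];a+=np.pi/2
    return np.round(np.array(c)/1000,4),round((a+np.pi/2)%np.pi-np.pi/2,3),np.round(s,1)
E
python3 - <<'E'
from h import *
im=eyes.capture("top");H=hsv(im).astype(int);h,s,v=H[...,0],H[...,1],H[...,2]
wh=(s<70)&(v>110); ye=(h>20)&(h<35)&(s>120)
red=((h<4)|(h>174))&(s>180)
b=blob(wh,(300,165,370,235));print("press",rect(cast("top",b,.03)))
b=blob(ye,(330,180,370,215));print("nut",rect(cast("top",b,.1245)))
big=blob((s<90)&(v>110),(228,180,262,207));print("blade",rect(cast("top",big,.005)))
m=(im[...,0]>120)&(im[...,1]<45)&(im[...,2]<45)
b=blob(m,(205,178,235,200));print("handle",len(b),rect(cast("top",b,.02)))
x=cv2.resize(im[160:240,200:370],None,fx=4.5,fy=4.5,interpolation=cv2.INTER_NEAREST);cv2.imwrite("pics/crop.png",x[...,::-1])
E
```

```text
press (array([ 0.5248, -0.123 ]), np.float64(-1.513), array([163.4, 156. ]))
nut (array([ 0.5237, -0.1479]), np.float64(-0.875), array([61. , 20.1]))
blade (array([0.5368, 0.1815]), np.float64(1.294), array([95.3, 26.9]))
handle 44 (array([0.5583, 0.2609]), np.float64(1.318), array([65.9, 19.8]))
```

View pics/crop.png

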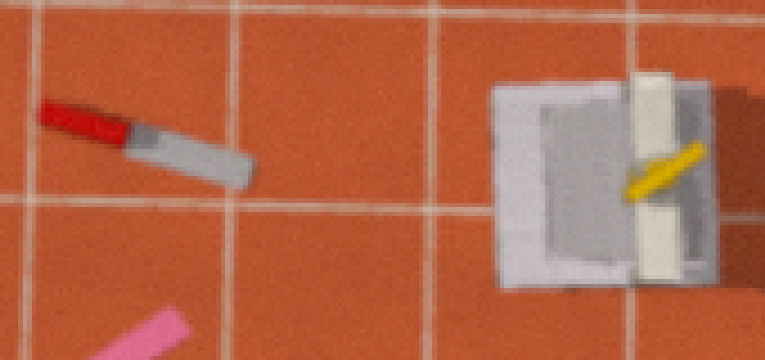

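The crop confirms the geometry: the press's front edge is at crop column 495, the crossbar runs down column 655, and the nut bar runs from (628,197) to (705,148). The gauge blade points right.

```bash
cat >> h.py <<'E'
def move(p,psi): # goal TCP pos, closing-line angle psi, tool down
    s=bot.get_state();Q=R.from_rotvec(s["eef_rot"])
    y=np.array([np.cos(psi),np.sin(psi),0]);z=np.array([0,0,-1.]);G=R.from_matrix(np.c_[np.cross(y,z),y,z])
    print("travel",np.round(Q.inv().apply(np.array(p)-s["eef_pos"])*1000,1),"twist",np.round((Q.inv()*G).as_rotvec(),3),"clock",s["clock"],"q6",round(s["qpos"][5],2))
E
python3 -c "
from h import *
move([.525,-.148,.22],.696)"
```

```text
travel [-543.7 -580.9    2.8] twist [-0.001  0.     0.52 ] clock 0.15 q6 -0.02
```

Emit:
servo_tool(travel=[[-544, -581, 3], [-544, -581, 3], [-544, -581, 3], [-544, -581, 3], [-544, -581, 3], [-544, -581, 3], [-544, -581, 3], [-544, -581, 3], [-544, -581, 3], [-544, -581, 3], [-544, -581, 3], [-544, -581, 3]], twist=[[0, 0, 0.04], [0, 0, 0.08], [0, 0, 0.12], [0, 0, 0.16], [0, 0, 0.2], [0, 0, 0.24], [0, 0, 0.28], [0, 0, 0.32], [0, 0, 0.36], [0, 0, 0.42], [0, 0, 0.46], [0, 0, 0.52]])

```text
clock: 1.65
eef_pos: [0.508, -0.1075, 0.2199]
eef_rot: [1.334, 2.844, 0.0]
wrist_force: [0.5, 0.7, 0.1]
opening: 0.0877
finger_force: 0.0
```

Emit:
servo_tool(travel=[[-19, -39, 0], [-19, -39, 0], [-19, -39, 0], [-19, -39, 0]], twist=[[0, 0, 0], [0, 0, 0], [0, 0, 0], [0, 0, 0]])

```text
clock: 2.15
eef_pos: [0.4901, -0.1439, 0.2199]
eef_rot: [1.329, 2.847, 0.0]
wrist_force: [0.4, -0.6, 0.8]
opening: 0.0879
finger_force: 0.0
```

Run:
```python
from h import *
s=bot.get_state();print(s["eef_pos"],s["eef_rot"],s["clock"])
c=eyes.get_calibration("wrist");im=eyes.capture("wrist");cv2.imwrite("pics/w1.png",im[...,::-1])
import pickle;pickle.dump((im,c),open("w1.pkl","wb"))
print(np.array(c["camera_matrix"]).round(1).tolist(),np.round(c["pose"],3).tolist())
print(proj("wrist",[[.525,-.148,.1245]],c))
H=hsv(im).astype(int);h,sa=H[...,0],H[...,1]
m=(h>20)&(h<35)&(sa>120)
n,l,st,ce=cv2.connectedComponentsWithStats(m.astype(np.uint8))
for i in range(1,n):
    if st[i,4]>100:print(st[i],ce[i])
```

```text
[ 0.49008094 -0.14389808  0.21992799] [1.32861693e+00 2.84671008e+00 3.14267544e-04] 2.15
[[297.3, 0.0, 257.2], [0.0, 297.3, 191.8], [0.0, 0.0, 1.0]] [[0.766, 0.613, 0.193, 0.438], [0.642, -0.731, -0.23, -0.081], [0.0, 0.3, -0.954, 0.382], [0.0, 0.0, 0.0, 1.0]]
[[282.61483255 218.4641479 ]]
[265 183  23  66 992] [276.63508065 214.68044355]
[373 260  22  22 224] [384.88392857 269.07589286]
[103 281  21  45 398] [110.73869347 302.66080402]
[393 281  19  45 241] [404.60165975 303.3526971 ]
[328 284  16  13 121] [336.61983471 291.71900826]
[ 321  321  140   39 1560] [368.48974359 338.43846154]
[239 353  91  11 396] [284.88636364 357.67171717]
```

View pics/w1.png

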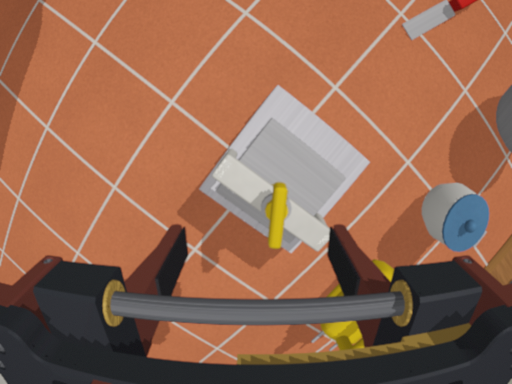

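The wrist view shows the nut bar from (282,183) to (274,248), the press base corners at about (279,87), (369,163), (291,251) and (201,187), and the gauge blade at the upper right with its tip at (408,30).

Run:
```python
from h import *
import pickle;im,c=pickle.load(open("w1.pkl","rb"))
H=hsv(im).astype(int);h,s,v=H[...,0],H[...,1],H[...,2]
b=blob((h>20)&(h<35)&(s>120),(260,175,295,252))
n=rect(cast("wrist",b,.1245,c));print("nut",n)
print("corners",cast("wrist",[[279,87],[369,163],[201,187]],.03,c).round(4).tolist())
m=blob((s<80)&(v>110),(200,84,372,255)).astype(np.float32)
print(rect(cast("wrist",m,.03,c)))
print("tip",cast("wrist",[[405,25],[411,37]],.001,c).round(3).tolist())
move([n[0][0],n[0][1],.22],.696)
```

```text
nut (array([ 0.5193, -0.1508]), np.float64(-0.839), array([66.1, 20.5]))
corners [[0.4462, -0.0517, 0.03], [0.593, -0.0456, 0.03], [0.451, -0.2063, 0.03]]
(array([ 0.5185, -0.1232]), np.float64(-0.929), array([222.6, 212.2]))
tip [[0.516, 0.141, 0.001], [0.534, 0.134, 0.001]]
travel [-24.1  17.9  -0.1] twist [0.    0.    0.002] clock 2.2 q6 -1.01
```

```bash
python3 -c "
from h import *
move([.5225,-.150,.098],.716)"
```

```text
travel [-25.5  20.9 121.9] twist [ 0.     0.    -0.018] clock 2.2 q6 -1.01
```

Emit:
servo_tool(travel=[[-25.5, 21, 0], [-25.5, 21, 30], [-25.5, 21, 60], [-25.5, 21, 90], [-25.5, 21, 110], [-25.5, 21, 122], [-25.5, 21, 122], [-25.5, 21, 122]], twist=[[0, 0, -0.02], [0, 0, -0.02], [0, 0, -0.02], [0, 0, -0.02], [0, 0, -0.02], [0, 0, -0.02], [0, 0, -0.02], [0, 0, -0.02]])

```text
clock: 3.2
eef_pos: [0.523, -0.151, 0.0986]
eef_rot: [1.301, 2.858, 0.0]
wrist_force: [0.3, -0.0, -0.4]
opening: 0.0881
finger_force: 0.0
```

Emit:
servo_tool(travel=[[0, 0, 0], [0, 0, 0], [0, 0, 0], [0, 0, 0], [0, 0, 0], [0, 0, 0]], twist=[[0, 0, 0], [0, 0, 0], [0, 0, 0], [0, 0, 0], [0, 0, 0], [0, 0, 0]], fingers=0, newtons=15)

```text
clock: 3.95
eef_pos: [0.5223, -0.1511, 0.0978]
eef_rot: [-1.302, -2.859, 0.0]
wrist_force: [0.6, 0.5, -0.4]
opening: 0.0315
finger_force: 0.0
```

Emit:
servo_tool(travel=[[0, 0, 0], [0, 0, 0], [0, 0, 0], [0, 0, 0]], twist=[[0, 0, 0], [0, 0, 0], [0, 0, 0], [0, 0, 0]])

```text
clock: 4.45
eef_pos: [0.5218, -0.1514, 0.0978]
eef_rot: [-1.302, -2.858, 0.001]
wrist_force: [-3.5, -4.2, 1.2]
opening: 0.0235
finger_force: 15.0
```

Emit:
servo_tool(travel=[[0, 0, 0], [0, 0, 0], [0, 0, 0]], twist=[[0, 0, 0], [0, 0, 0], [0, 0, 0]])

```text
clock: 4.82
eef_pos: [0.5218, -0.1514, 0.0978]
eef_rot: [-1.302, -2.858, 0.001]
wrist_force: [-3.0, -4.2, 1.5]
opening: 0.023
finger_force: 15.0
```

Run:
```python
from h import *
im=eyes.capture("wrist")
cv2.imwrite("pics/w2.png",im[...,::-1])
```

```text
(no output)
```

View pics/w2.png

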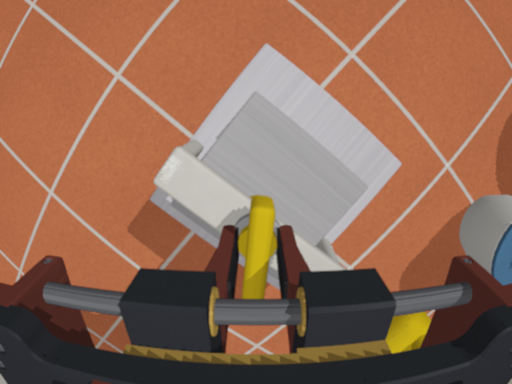

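The fingertips at (235,228) and (288,228) straddle the bar without touching it. They're on the round hub below, which explains the 23 mm opening, so I'll lift 6 mm and pinch again.

Emit:
servo_tool(travel=[[0, 0, 0], [0, -1, -3], [0, -1, -6], [0, -1, -6]], twist=[[0, 0, 0], [0, 0, 0], [0, 0, 0], [0, 0, 0]], fingers=0.45)

```text
clock: 5.38
eef_pos: [0.5219, -0.1517, 0.1043]
eef_rot: [1.302, 2.858, 0.0]
wrist_force: [0.2, -0.7, 0.6]
opening: 0.0395
finger_force: 0.0
```

Emit:
servo_tool(travel=[[0, 0, 0], [0, 0, 0], [0, 0, 0], [0, 0, 0], [0, 0, 0], [0, 0, 0]], twist=[[0, 0, 0], [0, 0, 0], [0, 0, 0], [0, 0, 0], [0, 0, 0], [0, 0, 0]], fingers=0, newtons=20)

```text
clock: 6.12
eef_pos: [0.5217, -0.1515, 0.1038]
eef_rot: [1.302, 2.859, 0.001]
wrist_force: [2.6, 2.4, -1.2]
opening: 0.0128
finger_force: 19.9
```

Emit:
servo_tool(travel=[[0, 0, 0], [0, 0, 0], [0, 0, 0], [0, 0, 0], [0, 0, 0], [0, 0, 0], [0, 0, 0], [0, 0, 0], [0, 0, 0], [0, 0, 0], [0, 0, 0], [0, 0, 0]], twist=[[0, 0, 0.13], [0, 0, 0.26], [0, 0, 0.39], [0, 0, 0.52], [0, 0, 0.65], [0, 0, 0.78], [0, 0, 0.91], [0, 0, 1.04], [0, 0, 1.17], [0, 0, 1.3], [0, 0, 1.45], [0, 0, 1.45]])

```text
clock: 7.62
eef_pos: [0.5215, -0.1515, 0.1038]
eef_rot: [-2.87, -1.278, -0.0]
wrist_force: [1.1, 3.7, 0.2]
opening: 0.0129
finger_force: 20.0
```

Emit:
servo_tool(travel=[[0, 0, 0], [0, 0, 0], [0, 0, 0]], twist=[[0, 0, 0], [0, 0, 0], [0, 0, 0]], fingers=0.6)

```text
clock: 8.0
eef_pos: [0.5215, -0.152, 0.1039]
eef_rot: [2.87, 1.277, -0.0]
wrist_force: [-1.1, -0.6, 0.6]
opening: 0.0395
finger_force: 0.0
```

```bash
python3 -c "
from h import *
move([.5580,.261,.22],-1.84+1.571)"
```

```text
travel [ 331.3 -249.3 -116.2] twist [ 0.     0.    -0.464] clock 8.0 q6 0.43
```

Emit:
servo_tool(travel=[[0, 0, -50], [0, 0, -100], [30, -25, -116], [80, -62, -116], [120, -93, -116], [170, -125, -116], [215, -160, -116], [255, -190, -116], [290, -218, -116], [320, -240, -116], [331, -249, -116], [331, -249, -116]], twist=[[0, 0, 0], [0, 0, 0], [0, 0, -0.05], [0, 0, -0.1], [0, 0, -0.15], [0, 0, -0.2], [0, 0, -0.25], [0, 0, -0.3], [0, 0, -0.35], [0, 0, -0.4], [0, 0, -0.46], [0, 0, -0.46]], fingers=0.7)

```text
clock: 9.5
eef_pos: [0.5582, 0.2616, 0.2196]
eef_rot: [2.502, 1.899, -0.0]
wrist_force: [-0.5, -0.7, -0.5]
opening: 0.0617
finger_force: 0.0
```

Emit:
servo_tool(travel=[[0, 0, 0], [0, 0, 0]], twist=[[0, 0, 0], [0, 0, 0]])

```text
clock: 9.75
eef_pos: [0.5584, 0.2599, 0.2199]
eef_rot: [2.505, 1.895, -0.0]
wrist_force: [-0.2, 0.2, 0.1]
opening: 0.0614
finger_force: 0.0
```

Run:
```python
from h import *
s=bot.get_state();print(s["eef_pos"])
c=eyes.get_calibration("wrist");im=eyes.capture("wrist");cv2.imwrite("pics/w3.png",im[...,::-1])
t=eyes.capture("top");H=hsv(t).astype(int);b=blob((H[...,0]>20)&(H[...,0]<35)&(H[...,1]>120),(330,180,370,215));print("nut",rect(cast("top",b,.1245)))
import pickle;pickle.dump((im,c),open("w3.pkl","wb"))
print(proj("wrist",[[.558,.261,.028],[.5235,.1355,0]],c).round())
print("bowl",cast("top",[[239,128]],.075).round(3))
m=(im[...,0]>110)&(im[...,1]<45)&(im[...,2]<45)
n,l,st,ce=cv2.connectedComponentsWithStats(m.astype(np.uint8))
for i in range(1,n):
    if st[i,4]>100:print(st[i],ce[i])
```

```text
[0.55839372 0.25990283 0.21989175]
nut (array([ 0.52  , -0.1457]), np.float64(0.852), array([60.8, 21. ]))
[[256. 168.]
 [257. 251.]]
bowl [[0.747 0.195 0.075]]
[249 140  14  55 676] [255.36390533 166.64940828]
```

View pics/w3.png

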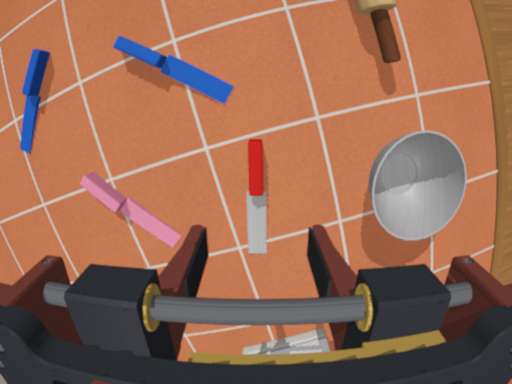

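The wrist view has the gauge lined up: handle from (255,140) to (256,195), tip at (257,252), blade towards the robot's tool. The bowl is well clear at (418,185).

Run:
```python
from h import *
import pickle;im,c=pickle.load(open("w3.pkl","rb"))
m=(im[...,0]>110)&(im[...,1]<45)&(im[...,2]<45)
b=blob(m,(240,130,275,205))
print("handle",rect(cast("wrist",b,.028,c)))
tip=cast("wrist",[[248,252],[267,252]],.002,c);print("tip",tip.round(4).tolist(),tip.mean(0).round(4))
H=hsv(im).astype(int);bl=blob((H[...,1]<90)&(H[...,2]>110),(243,190,272,258));print("blade",rect(cast("wrist",bl,.005,c)))
move([.558,.261,.006],-.27)
```

```text
handle (array([0.5578, 0.2621]), np.float64(1.322), array([68.1, 15.1]))
tip [[0.5114, 0.1391, 0.002], [0.538, 0.1316, 0.002]] [0.5247 0.1354 0.002 ]
blade (array([0.5388, 0.1806]), np.float64(1.229), array([96.3, 39.3]))
travel [  0.8  -0.7 213.9] twist [ 0.     0.    -0.005] clock 9.85 q6 0.69
```

Emit:
servo_tool(travel=[[2, 0, 50], [2, 0, 100], [2, 0, 150], [2, 0, 185], [2, 0, 205], [2, 0, 215.5], [2, 0, 215.5], [2, 0, 215.5]], twist=[[0, 0, -0.02], [0, 0, -0.02], [0, 0, -0.02], [0, 0, -0.02], [0, 0, -0.02], [0, 0, -0.02], [0, 0, -0.02], [0, 0, -0.02]])

```text
clock: 10.85
eef_pos: [0.5599, 0.2632, 0.0056]
eef_rot: [2.485, 1.922, 0.003]
wrist_force: [-0.2, -0.6, -0.1]
opening: 0.0617
finger_force: 0.0
```

Emit:
servo_tool(travel=[[0, 0, 0], [0, 0, 0], [0, 0, 0], [0, 0, 0], [0, 0, 0], [0, 0, 0]], twist=[[0, 0, 0], [0, 0, 0], [0, 0, 0], [0, 0, 0], [0, 0, 0], [0, 0, 0]], fingers=0, newtons=40)

```text
clock: 11.6
eef_pos: [0.5587, 0.2628, 0.0044]
eef_rot: [-2.485, -1.922, 0.001]
wrist_force: [-1.4, -0.7, 1.6]
opening: 0.0181
finger_force: 39.9
```

Emit:
servo_tool(travel=[[0, 0, -20], [0, 0, -50], [0, 0, -50]], twist=[[0, 0, 0], [0, 0, 0], [0, 0, 0]])

```text
clock: 11.98
eef_pos: [0.561, 0.2636, 0.0574]
eef_rot: [2.484, 1.921, 0.009]
wrist_force: [0.4, 0.0, -0.9]
opening: 0.0179
finger_force: 39.9
```

```bash
python3 -c "
from h import *
move([.5115,.0993,.0544],.041)"
```

```text
travel [-171.5   -6.6    2.4] twist [ 0.005 -0.003 -0.295] clock 11.975 q6 0.67
```

Emit:
servo_tool(travel=[[-20, 0, 0], [-50, -1, 0], [-80, -2, 0], [-110, -3, 0], [-140, -4, 0], [-160, -4.6, 0], [-170, -4.6, 0], [-170, -4.6, 0], [-170, -4.6, 0], [-170, -4.6, 0]], twist=[[0, 0, -0.05], [0, 0, -0.1], [0, 0, -0.15], [0, 0, -0.2], [0, 0, -0.25], [0, 0, -0.295], [0, 0, -0.295], [0, 0, -0.295], [0, 0, -0.295], [0, 0, -0.295]])

```text
clock: 13.22
eef_pos: [0.512, 0.1, 0.0543]
eef_rot: [2.175, 2.267, 0.0]
wrist_force: [-1.6, -0.4, -2.2]
opening: 0.0179
finger_force: 39.9
```

Run:
```python
from h import *
s=bot.get_state();print(s["eef_pos"],s["eef_rot"])
c=eyes.get_calibration("wrist");im=eyes.capture("wrist");x=im
import pickle;pickle.dump((im,c),open("w4.pkl","wb"))
print(proj("wrist",[[.5168,-.0316,.05],[.5174,-.0466,.03],[.5188,-.0816,.049]],c).round(1))
x=cv2.resize(im[150:384,130:400],None,fx=2.5,fy=2.5);cv2.imwrite("pics/w4.png",x[...,::-1])
move([.5115,.0993,.0544],.041)
```

```text
[0.51201885 0.10000678 0.05433755] [2.17472590e+00 2.26701021e+00 4.47131347e-04]
[[255.4 371.4]
 [255.5 364.8]
 [255.5 399.9]]
travel [-0.6 -0.5 -0.1] twist [ 0.    -0.     0.001] clock 13.275 q6 0.13
```

View pics/w4.png

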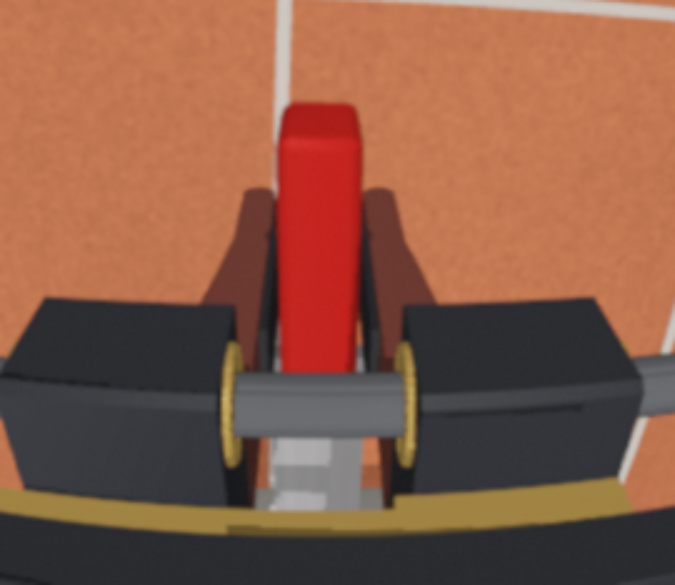

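The wrist view shows the handle gripped squarely, with the fingers on both sides at crop (265,300) and (375,300). The gripper hides the blade tip.

Emit:
servo_tool(travel=[[-10, 0, 0], [-20, 0, 0], [-30, 0, 0], [-30, 0, 0], [-30, 0, 8], [-30, 0, 14], [-30, 0, 18], [-30, 0, 18], [-30, 0, 18], [-30, 0, 18]], twist=[[0, 0, 0], [0, 0, 0], [0, 0, 0], [0, 0, 0], [0, 0, 0], [0, 0, 0], [0, 0, 0], [0, 0, 0], [0, 0, 0], [0, 0, 0]])

```text
clock: 14.52
eef_pos: [0.5131, 0.0694, 0.0365]
eef_rot: [2.175, 2.266, 0.0]
wrist_force: [-0.3, -0.1, -0.9]
opening: 0.0178
finger_force: 39.9
```

Emit:
servo_tool(travel=[[0, 0, 1], [0, 0, 1], [0, 0, 1]], twist=[[0, 0, 0], [0, 0, 0], [0, 0, 0]])

```text
clock: 14.9
eef_pos: [0.513, 0.0694, 0.0354]
eef_rot: [2.175, 2.266, 0.0]
wrist_force: [0.1, 0.4, -1.3]
opening: 0.018
finger_force: 39.9
```

Emit:
servo_tool(travel=[[0, 0, 0.7], [0, 0, 0.7], [0, 0, 0.7]], twist=[[0, 0, 0], [0, 0, 0], [0, 0, 0]])

```text
clock: 15.28
eef_pos: [0.513, 0.0694, 0.0347]
eef_rot: [2.175, 2.267, -0.0]
wrist_force: [0.2, -0.7, -1.9]
opening: 0.0176
finger_force: 39.9
```

Run:
```python
from h import *
im=eyes.capture("scene");c=eyes.get_calibration("scene")
s=bot.get_state();print(s["eef_pos"],s["wrist_force"],s["torque"])
x=cv2.resize(im[150:260,130:290],None,fx=4.5,fy=4.5,interpolation=cv2.INTER_CUBIC);cv2.imwrite("pics/s1.png",x[...,::-1])
```

```text
[0.5129675  0.06937779 0.03462212] [ 0.51005152 -0.02640111 -0.8864056 ] [-0.08202623  0.00872383  0.0032469 ]
```

View pics/s1.png

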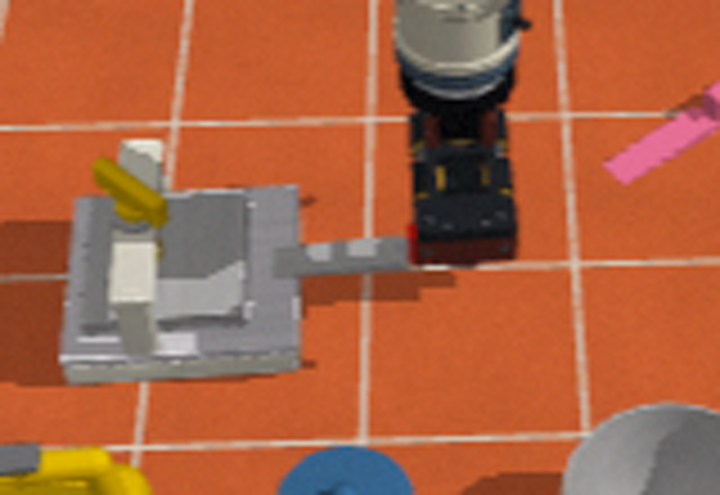

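The scene crop shows the blade tip resting on or just over the front ledge at (278,262), in line with mid-width and clear of the upper plate's edge at (245,255). Now touch down.

Emit:
servo_tool(travel=[[0, 0, 0.5], [0, 0, 0.5], [0, 0, 0.5], [0, 0, 0.5]], twist=[[0, 0, 0], [0, 0, 0], [0, 0, 0], [0, 0, 0]])

```text
clock: 15.82
eef_pos: [0.513, 0.0694, 0.0342]
eef_rot: [2.175, 2.266, 0.0]
wrist_force: [-0.2, -0.3, -0.4]
opening: 0.0175
finger_force: 39.9
```

Emit:
servo_tool(travel=[[-6, 0, 0], [-12, 0, 0], [-18, 0, 0], [-24, 0, 0], [-30, 0, 0], [-36, 0, 0], [-40, 0, 0], [-44, 0, 0], [-47, 0, 0], [-48, 0, 0], [-48, 0, 0], [-48, 0, 0]], twist=[[0, 0, 0], [0, 0, 0], [0, 0, 0], [0, 0, 0], [0, 0, 0], [0, 0, 0], [0, 0, 0], [0, 0, 0], [0, 0, 0], [0, 0, 0], [0, 0, 0], [0, 0, 0]])

```text
clock: 17.32
eef_pos: [0.515, 0.0213, 0.0341]
eef_rot: [2.175, 2.267, -0.0]
wrist_force: [-0.9, -1.3, 1.5]
opening: 0.0178
finger_force: 39.9
```

Emit:
servo_tool(travel=[[-2, 0, 0], [-4, 0, 0], [-4, 0, 0]], twist=[[0, 0, 0], [0, 0, 0], [0, 0, 0]])

```text
clock: 17.7
eef_pos: [0.5151, 0.0173, 0.0342]
eef_rot: [2.175, 2.266, 0.0]
wrist_force: [-1.0, 1.2, 2.4]
opening: 0.0179
finger_force: 39.9
```

Emit:
servo_tool(travel=[[-2, 0, 0], [-4, 0, 0], [-4, 0, 0]], twist=[[0, 0, 0], [0, 0, 0], [0, 0, 0]])

```text
clock: 18.08
eef_pos: [0.5153, 0.0133, 0.0342]
eef_rot: [2.175, 2.266, 0.0]
wrist_force: [0.1, 2.4, 3.2]
opening: 0.018
finger_force: 39.9
```

Emit:
servo_tool(travel=[[-2, 0, 0], [-4, 0, 0], [-4, 0, 0]], twist=[[0, 0, 0], [0, 0, 0], [0, 0, 0]])

```text
clock: 18.45
eef_pos: [0.5155, 0.0096, 0.0342]
eef_rot: [-2.176, -2.266, -0.0]
wrist_force: [-0.0, 4.8, 4.2]
opening: 0.0179
finger_force: 39.9
```

Emit:
servo_tool(travel=[[-2, 0, 0], [-4, 0, 0], [-4, 0, 0]], twist=[[0, 0, 0], [0, 0, 0], [0, 0, 0]])

```text
clock: 18.82
eef_pos: [0.5157, 0.0057, 0.0342]
eef_rot: [-2.176, -2.266, -0.001]
wrist_force: [-0.3, 6.6, 4.7]
opening: 0.0183
finger_force: 39.9
```

Run:
```python
from h import *
F=[]
for i in range(8):
    im=eyes.capture("scene");s=bot.get_state();F.append(np.r_[s["wrist_force"],s["torque"],s["eef_pos"]])
print(np.mean(F,0).round(4),np.std(F,0).round(2),s["eef_rot"])
x=cv2.resize(im[170:240,135:250],None,fx=6,fy=6,interpolation=cv2.INTER_CUBIC);cv2.imwrite("pics/s2.png",x[...,::-1])
```

```text
[-1.7720e-01  5.8524e+00  4.0711e+00  7.2790e-01  1.1310e-01 -7.3000e-03
  5.1570e-01  5.7000e-03  3.4300e-02] [0.54 0.53 0.46 0.02 0.03 0.03 0.   0.   0.  ] [-2.17548720e+00 -2.26632869e+00 -6.11766676e-04]
```

View pics/s2.png

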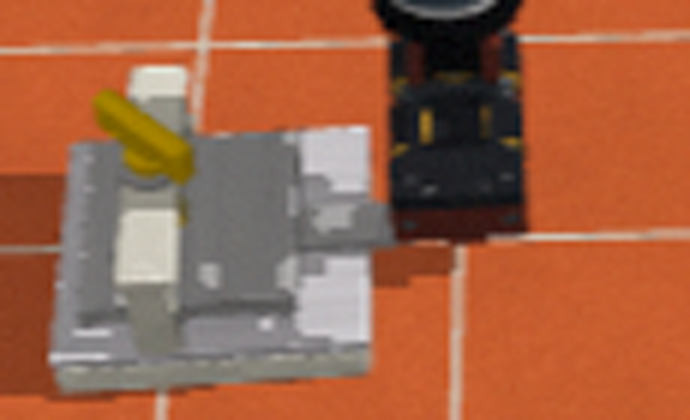

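The blade is in under the upper plate's edge at crop (297,220), central and straight. Averaged drag is about 5.9 N, and the travel since first contact suggests a lift of 0.4–1 mm. I'll go 3 mm further to centre it in the band.

Emit:
servo_tool(travel=[[-1, 0, 0], [-2, 0, 0], [-3, 0, 0], [-3, 0, 0], [-3, 0, 0], [-3, 0, 0], [-3, 0, 0], [-3, 0, 0]], twist=[[0, 0, 0], [0, 0, 0], [0, 0, 0], [0, 0, 0], [0, 0, 0], [0, 0, 0], [0, 0, 0], [0, 0, 0]])

```text
clock: 20.23
eef_pos: [0.5158, 0.003, 0.0343]
eef_rot: [-2.175, -2.266, -0.001]
wrist_force: [-0.8, 8.1, 5.1]
opening: 0.0179
finger_force: 39.9
```

Run:
```python
from h import *
F=[]
for i in range(8):
    im=eyes.capture("top");s=bot.get_state();F.append(np.r_[s["wrist_force"],s["eef_pos"]])
print(np.mean(F,0).round(4),s["eef_rot"],s["clock"],s["finger_force"])
H=hsv(im).astype(int);b=blob((H[...,0]>20)&(H[...,0]<35)&(H[...,1]>120),(330,180,370,215));print("nut",rect(cast("top",b,.1245)))
```

```text
[-5.5160e-01  7.1070e+00  4.6741e+00  5.1580e-01  3.0000e-03  3.4300e-02] [-2.17556097e+00 -2.26596007e+00 -9.40483710e-04] 20.625 39.92771565914154
nut (array([ 0.5193, -0.1468]), np.float64(0.911), array([58.9, 21. ]))
```

```bash
python3 -c "
from cell import ticket
print(ticket.sign_off())"
```

```text
the job is handed in; nothing more can be done
None
```

I handed the job in with the wing nut turned about 1.4 rad clockwise and the gauge held still between the plates, dragging at about 7 N; I estimate it lifts the plate 0.7–1.7 mm (not measured directly), and no verdict came back.

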